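# Hang the grinder's lift-off spark guard and swing it shut

### The job

Take the steel guard leaf out of its wooden rack, hang it fully home on both upright hinge pins of the grinder's guard stand, and then swing it shut under the lip against the stop post. Work gently: feel for the pins and never force or drop the leaf onto the stand, keep the leaf upright, and leave the other things on the bench where they are.

Things in the scene. Friction and masses are not known exactly. Their poses are not given: they have to be found in the camera images.
- leaf: the guard leaf, a plain steel plate 145 long, 150 high, 6 thick (loose, 0.3 to 0.55 kg). Origin on the axis of its two hinge sockets, level with the plate's bottom edge; z up; the plate runs along -y, from y = -20 to -165, centred on x = 0. Starts upright with its bottom edge on the rack's 12 mm base.
- leaf_grip (a point): grip bar on the leaf's top edge, 14 thick (leaf x), 50 long (y = -60 to -110), z = 150 to 185; the point is on its centre line 15 below its top. The pads close across the leaf's x. The leaf's centre of mass lies about under it
- socket_low (a point): lower hinge socket: underside centre of a 24 mm square knuckle, 24 high, with a 9.5 mm vertical through hole on the leaf's z axis; 30 above the leaf's origin
- socket_top (a point): upper hinge socket, the same knuckle, its underside 120 above the leaf's origin
- leaf_end (a point): middle of the leaf's free vertical edge, 165 from the socket axis, 75 above the leaf's origin. The leaf is shut when its axes are parallel to the stand's, and opens by turning this end to the stand's -x
- stand: fixed guard stand before a small bench grinder. Origin under the centre of its 130 x 250 x 12 base; z up, grinder at +x, leaf is hung from the -x side. Hinge post at y = 90 (50 wide, top z = 172, front x = 5) carries the hinge bracket: two arms 24 wide, 10 thick, out to x = -42, tops at z = 50 and 140. Hung fully home, the knuckles rest on the arms and the leaf's origin is 20 above the stand's
- hinge_low (a point): reference mark for the lower pintle, level with its foot on the lower arm (x = -30, y = 78, z = 50 of the stand). Each pintle is 8 mm in diameter, 22 high, top edge bevelled by 0.8. THE BRACKET IS BOLTED THROUGH SLOTS: arms and pintles together sit 4 to 20 mm from this point towards the stand's +y; how far is not measured. The bracket is clamped and does not give
- hinge_top (a point): reference mark for the upper pintle, 90 above the lower mark; the upper pintle is offset from it along +y exactly as the lower. The lower knuckle must go in between the two arms: bring the leaf in level from the stand's -x side, with its origin 45 to 73 above the stand's origin, then lower it
- stop_face (a point): front (-x) face of the stop post, 30 wide along y, at x = -26, y = -65 of the stand: the shut leaf's back rests on it. At the post's top a lip (underside z = 184, top z = 192, 30 wide, out to x = -58) reaches over the end of the shut leaf, so the leaf must be hung swung open by 0.3 rad or more, then swung shut
- rack: the fixed wooden rack: base 100 x 170 x 12, origin under its centre; at y = -50 and y = 50 a pair of uprights, 20 wide along y, up to z = 55, 9 mm apart about x = 0, holds the leaf standing along y. The leaf lifts straight up out of it
- hammer: a hand hammer lying on the bench; a bystander, to be left alone
- wrench: a steel wrench lying on the bench; a bystander, to be left alone
- billet: a dark steel bar, 60 x 22 x 22, lying between the stand and the rack; a bystander, to be left alone. Origin under its middle
- tin: a round steel tin, 60 across and 55 high; a bystander, to be left alone. Origin under its middle
- oil: an amber oil bottle, 64 across and 170 high; a bystander, to be left alone. Origin under its middle
- collar: a dark steel ring lying flat, 64 outside, 22 high; a bystander, to be left alone. Origin under its middle
Not all that is in view belongs to the job. Leave any blue or red look-alike of the leaf alone.

How it is judged:
On the way:
1. the leaf hangs fully home on both pintles, not yet shut (z of leaf in the frame of stand between 0.016 and 0.0235 m and x of leaf in the frame of stand between -0.034 and -0.026 m and y of leaf in the frame of stand between 0.079 and 0.101 m and angle between leaf's own z axis and vertical below 0.05 rad and angle between the y axis of leaf and the y axis of stand, either way round above 0.2 rad), for 0.2 s.
At the end, for the whole second after the job is handed in: The leaf is fully home on both pintles (its origin 16 to 23.5 mm above the stand's, within 4 mm in x of the pintle line and 11 mm in y of y = 90 of the stand, upright within 0.05 rad), shut against the stop post (parallel to the stand within 0.06 rad, free end behind the lip), at rest (z of leaf in the frame of stand between 0.016 and 0.0235 m and x of leaf in the frame of stand between -0.034 and -0.026 m and y of leaf in the frame of stand between 0.079 and 0.101 m and angle between leaf's own z axis and vertical below 0.05 rad and angle between the y axis of leaf and the y axis of stand, either way round below 0.06 rad and x of leaf_end in the frame of stand above -0.042 m and y of leaf_end in the frame of stand below -0.05 m and linear speed of leaf below 0.01 m/s); the robot touches nothing.
It fails at once if the leaf is pressed, knocked or dropped on the stand with more than 35 N (contact force between leaf and stand above 35 N).
It fails at once if the leaf is tipped more than 0.35 rad from upright (angle between leaf's own z axis and vertical above 0.35 rad).
It fails at once if a bystander (hammer, wrench, billet, tin, oil bottle or ring) is moved more than 25 mm (distance of any of hammer, wrench, billet, tin, oil, collar from where it was at the start of the episode above 0.025 m).
It also fails if it takes over 72 s, if anything falls off the work surface, if the arm or the gripper's body presses on something with over 40 N, if the wrist force passes 120 N, or if a joint passes its speed limit or range.

### The arm

A 6-joint arm with a two-finger parallel gripper is mounted at the origin on the work surface. World frame = base frame: x ahead of the robot, y to its left, z up, the work surface at z = 0. Lengths are in m, angles in rad, forces in N, time in s.
With the tool pointing down it reaches from about 0.225 to 0.875 m from the base axis. Payload 3.4 kg.
Tool frame: the origin (TCP) lies at the very end of the fingers, on their centre line; the grasp point (between the pads) lies 19 mm behind it; z points along the fingers, y is the line along which they close (so a half turn about z gives the same grasp; the last joint's range is limited). The gripper opens to 85 mm and grips with 20 to 120 N. Pads are 22 mm wide; open, the fingers measure 114 mm over their backs; the gripper's body (76 mm by 85 mm) begins 54 mm behind the grasp point. The pads swing forward as they close: fully open they stand 13 mm farther back than shut.
Start: joints at [-1.382, 0.276, 1.505, -0, 1.361, -0.121], TCP at [0.175, -0.548, 0.231] pointing down, gripper open.
Joint ranges: [-2.89, 2.89], [-0.75, 2.08], [0.22, 2.7], [-1.18, 4.32], [0.11, 2.71], [-2.7, 2.7]. Speed limits (rad/s): [2.57, 2.57, 3.14, 3.14, 3.14, 3.14].

### API

Orientations are given as a unit quaternion [w, x, y, z].
In Python, from rig import get_state, optics, sign_off gives the robot as it stands.
- The arm moves only by the tool send_rows, never from a script. Its argument "increments" is a list of rows, each an object with "gripper": the gripper's target within -1 to 1 (shut at 1, half-way at 0, fully open at -1); "linear": the shift along the world's x, y, z in m, a list of three; "delta_rot": the turn, a rotation vector about the world's x, y, z in rad, a list of three. In form: [{"gripper": gripper, "linear": [dx, dy, dz], "delta_rot": [rx, ry, rz]}, ...]. A call has 1 to 8 rows; each row is the pose to reach, as a shift and turn from the pose commanded when the call began; what a row does not reach only later rows make up. A row lasts 1/10 s, in which the tool goes at most 50 mm and 8.59 degrees, less where a joint would pass 70% of its speed; a pose out of reach is approached as far as the arm can. A call with a gripper value outside its range is refused whole. The fingers move at their own pace and stop on an object; "newtons" is the grip in N (left out, the last holds). Time passes only in rows, so rows that repeat a pose let the fingers close. It gives the time, the measured TCP pose, the force, the opening and the grip force at its end, in the units of the state.
- get_state(): the state, without advancing time (a new reading comes with each control period).
- optics.get_image(name): name is "side" or "top" or "wrist"; returns a dict with "pixels" (384x512x3 uint8, blue, green, red), "K" (3x3 intrinsics, pixels), "rvec" (rotation vector, rad) and "tvec" (3), from world to camera coordinates, as OpenCV has them; the wrist camera has in their place "T_tool_cam" (4x4, takes a point from camera to tool coordinates, whose origin is the TCP and whose axes are the flange's). Camera axes: x right, y down, z forward; pixel columns grow to the right and rows downward; lengths in m; the calibration is good to about 2 mm. A picture is of the moment at which its call begins: read the wrist's pose just before it. There is no depth.
- sign_off(): hands the job in; it is judged then, once.
The state is a dict: "clock": time; "qpos": joint angles; "qd": joint speeds; "effort": joint torques, N m; "position": TCP position; "ee_rot": TCP orientation; "contact_force": force on the tool from outside, world axes, zero at the start; "moment": the same for the moment, N m; "width": finger opening in m; "gripper_force": force on a finger pad.
Only numpy, scipy, OpenCV 4.12 (cv2) and the standard library are available. Lean on these libraries where they do the work, as an engineer would, in place of code of your own. Each camera call takes 0.05 s, during which the arm holds its last target. There are 200 camera calls.

## Working session

There is one attempt and no reset: what is moved stays moved. The work goes in short steps, Python scripts to look and compute and a tool call to move; the robot and the scene stay as the last step left them, time stands still between calls to the robot, and variables do not carry over. Pictures are saved under pics/ and viewed, at most 10 in all, crops included, and the job is handed in when it is done.

Besides the shell and the picture viewer there is one more tool, called after "Call:" by a JSON object that holds its "method" and its "body". send_rows: Moves the arm, as the interface text tells. Its arguments: {"type":"object","properties":{"increments":{"type":"array"},"newtons":{"type":"number"}},"required":["increments"]}

```bash
mkdir -p pics; ls
cat > h.py <<'E'
import numpy as np, cv2
from rig import get_state, optics, sign_off
from scipy.spatial.transform import Rotation as R
E
python3 - <<'E'
from h import *
import pickle
d={}
for n in ("side","top"):
    im=optics.get_image(n); d[n]=im; cv2.imwrite(f"pics/{n}.png",im["pixels"])
    print(n,im["K"].tolist(),im["rvec"],im["tvec"])
pickle.dump(d,open("cam.pkl","wb"))
big=np.vstack([d["side"]["pixels"],d["top"]["pixels"]])
s=get_state();print(s)
for n in d: cv2.imwrite(f"pics/{n}_b.png",cv2.resize(d[n]["pixels"],(800,600),interpolation=cv2.INTER_CUBIC))
E
```

```text
pics
side [[438.43021590655064, 0.0, 253.61055743334686], [0.0, 438.43021590655064, 185.45638360249706], [0.0, 0.0, 1.0]] [ 2.36429759 -0.22160384  0.07109479] [-0.53397447  0.25703519  1.65969105]
top [[488.3680504319293, 0.0, 246.0337322970573], [0.0, 488.3680504319293, 190.913586527899], [0.0, 0.0, 1.0]] [ 2.16111149 -2.10416828  0.18308204] [0.11516811 0.56841556 1.74047024]
{'clock': 0.1, 'qpos': array([-1.38200491e+00,  2.76541372e-01,  1.50599746e+00, -8.31711478e-06,
        1.36073574e+00, -1.20987188e-01]), 'qd': array([ 0.00233707, -0.00150455, -0.00207337, -0.00172207, -0.00120704,
       -0.00102786]), 'effort': array([ 1.74260684e-03, -4.17698014e+01, -2.46404189e+01, -1.49958687e-04,
        5.73362777e-03, -4.29638064e-06]), 'position': array([ 0.17519614, -0.54715794,  0.23052436]), 'ee_rot': array([-8.40337806e-04,  9.88028131e-01,  1.54271534e-01, -3.25689011e-05]), 'contact_force': array([-1.63571220e-04,  5.70115274e-02, -4.93109029e-01]), 'moment': array([ 0.02370583, -0.00663207, -0.01194223]), 'gripper_force': 0.0, 'width': 0.08531165282956857}
```

View pics/side_b.png

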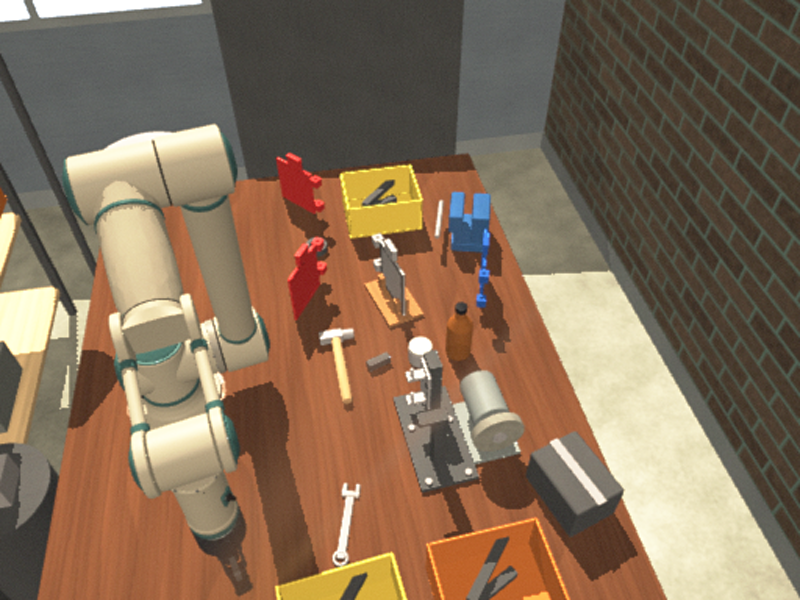

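View pics/top_b.png

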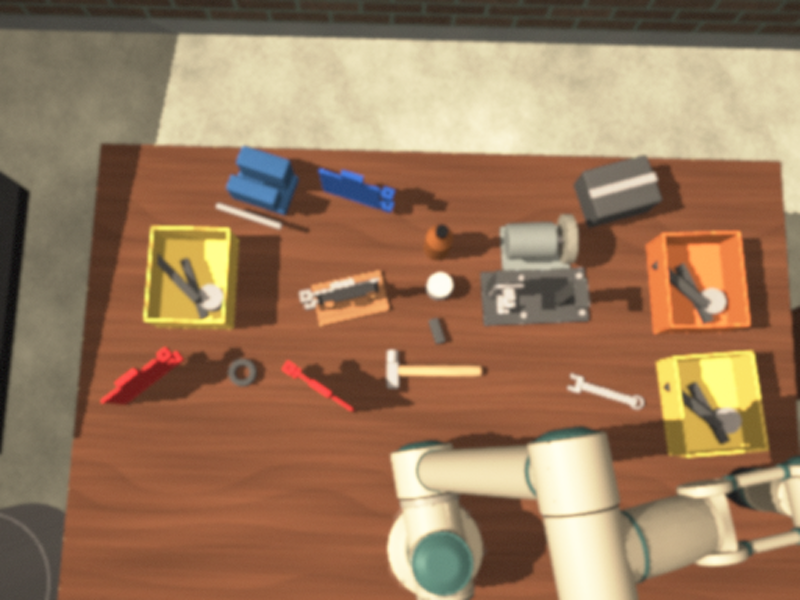

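The steel-grey leaf stands in the wooden rack: side (392,270), top (345,292). Look-alikes are the two reds (top (145,378) and (318,385)) and the blue (top (357,190)). I choose the grey one and check it in a close crop along with the stand.

Run:
```python
from h import *
import pickle
d=pickle.load(open("cam.pkl","rb"))
def crop(n,x,y,w=80,h=60,s=5): return cv2.resize(d[n]["pixels"][y:y+h,x:x+w],(w*s,h*s),interpolation=cv2.INTER_CUBIC)
a=np.hstack([crop("side",220,145),crop("top",180,160)])
b=np.hstack([cv2.resize(d["side"]["pixels"][220:322,246:314],(400,600))[:300],crop("top",302,160)])
b=np.hstack([crop("side",240,215,107,80,3.75) if 0 else cv2.resize(d["side"]["pixels"][220:317,230:359],(400,300),interpolation=cv2.INTER_CUBIC),crop("top",302,160)])
cv2.imwrite("pics/m1.png",np.vstack([a,b]))
```

```text
(no output)
```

View pics/m1.png

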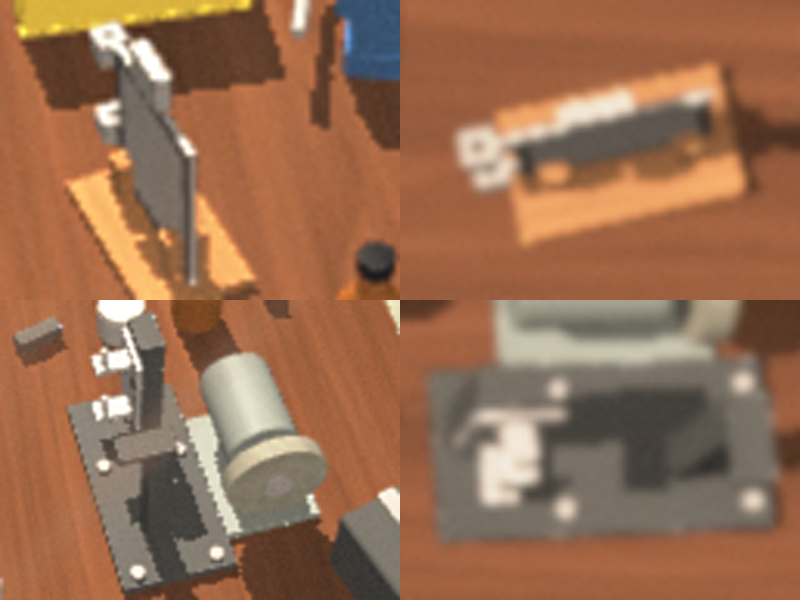

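The crop confirms the grey leaf in the wooden rack: grip bar ~(596,106), top knuckle hole (478,145). The stand base corners and white bracket arms are visible too. Now fit the poses.

```bash
cat >> h.py <<'E'
def ray(u,v,K,Rc,t,z):
    "pixel -> world point on the plane z"
    d=Rc.T@np.linalg.solve(K,[u,v,1.]); c=-Rc.T@t
    return c+d*(z-c[2])/d[2]
def fit2(loc,wor):
    "planar rigid fit: returns yaw, origin"
    l=np.array(loc)[:,:2];w=np.array(wor)[:,:2];a=l-l.mean(0);b=w-w.mean(0)
    th=np.arctan2((a[:,0]*b[:,1]-a[:,1]*b[:,0]).sum(),(a*b).sum())
    Rm=np.array([[np.cos(th),-np.sin(th)],[np.sin(th),np.cos(th)]])
    o=w.mean(0)-Rm@l.mean(0); print("yaw",th.round(4),"o",o.round(4),"res",np.abs(w-l@Rm.T-o).max(1).round(4)); return th,o
def camtop():
    import pickle
    c=pickle.load(open("cam.pkl","rb"))["top"]
    return c["K"],cv2.Rodrigues(c["rvec"])[0],np.array(c["tvec"]).ravel()
E
python3 - <<'E'
from h import *
c=camtop()
P=lambda u,v,ou,ov,z: ray(ou+(u%400)/5-.4,ov+(v%300)/5-.4,*c,z)
rk=[P(*p,180,160,.012) for p in [(495,115),(718,65),(745,190),(522,242)]]
fit2([(.05,.085),(.05,-.085),(-.05,-.085),(-.05,.085)],rk)
st=[P(*p,302,160,.012) for p in [(430,373),(758,360),(775,525),(442,538)]]
fit2([(.065,.125),(.065,-.125),(-.065,-.125),(-.065,.125)],st)
print("bar",P(596,106,180,160,.197),"hole",P(478,145,180,160,.156))
print(R.from_quat(get_state()["ee_rot"],scalar_first=True).as_matrix().round(3))
im=optics.get_image("wrist");print(im["K"],im["T_tool_cam"])
E
```

```text
yaw 0.252 o [0.5721 0.2142] res [0.0011 0.0015 0.0015 0.0007]
yaw 0.0695 o [ 0.5872 -0.228 ] res [0.0019 0.0026 0.0018 0.0027]
bar [0.57161706 0.22262592 0.197     ] hole [0.549976   0.30521264 0.156     ]
[[ 0.952  0.305 -0.   ]
 [ 0.305 -0.952  0.002]
 [ 0.    -0.002 -1.   ]]
[[304.90169282   0.         256.2760369 ]
 [  0.         304.90169282 191.10625112]
 [  0.           0.           1.        ]] [[ 5.77710109e-04 -9.44746892e-01 -3.27800207e-01  8.60580538e-02]
 [ 9.99999743e-01  4.06493928e-04  5.90835762e-04  7.72496905e-04]
 [-4.24941457e-04 -3.27800464e-01  9.44746884e-01 -1.42632464e-01]
 [ 0.00000000e+00  0.00000000e+00  0.00000000e+00  1.00000000e+00]]
```

Call:
{"method": "send_rows", "body": {"increments": [{"gripper": -1,"linear": [0.04,0.04,0.02],"delta_rot": [0,0,0.13]},{"gripper": -1,"linear": [0.07,0.07,0.04],"delta_rot": [0,0,0.26]},{"gripper": -1,"linear": [0.1,0.1,0.06],"delta_rot": [0,0,0.39]},{"gripper": -1,"linear": [0.135,0.13,0.08],"delta_rot": [0,0,0.52]},{"gripper": -1,"linear": [0.165,0.16,0.08],"delta_rot": [0,0,0.65]},{"gripper": -1,"linear": [0.195,0.19,0.08],"delta_rot": [0,0,0.78]},{"gripper": -1,"linear": [0.225,0.22,0.08],"delta_rot": [0,0,0.91]},{"gripper": -1,"linear": [0.255,0.25,0.08],"delta_rot": [0,0,1.04]}]}}

```text
clock: 0.95
position: [0.4312, -0.2961, 0.3112]
ee_rot: [0.0, 0.779, 0.627, -0.0]
contact_force: [-0.0, -1.1, -0.2]
width: 0.0855
gripper_force: 0.0
```

Call:
{"method": "send_rows", "body": {"increments": [{"gripper": -1,"linear": [0.03,0.03,0],"delta_rot": [0,0,0.12]},{"gripper": -1,"linear": [0.06,0.06,0],"delta_rot": [0,0,0.24]},{"gripper": -1,"linear": [0.09,0.09,0],"delta_rot": [0,0,0.36]},{"gripper": -1,"linear": [0.12,0.12,0],"delta_rot": [0,0,0.47]},{"gripper": -1,"linear": [0.12,0.12,0],"delta_rot": [0,0,0.47]},{"gripper": -1,"linear": [0.12,0.12,0],"delta_rot": [0,0,0.47]},{"gripper": -1,"linear": [0.12,0.12,0],"delta_rot": [0,0,0.47]},{"gripper": -1,"linear": [0.12,0.12,0],"delta_rot": [0,0,0.47]}]}}

```text
clock: 1.75
position: [0.5494, -0.1787, 0.3114]
ee_rot: [-0.0, 0.615, 0.789, -0.0]
contact_force: [0.1, -0.6, -0.3]
width: 0.0848
gripper_force: 0.0
```

```bash
cat >> h.py <<'E'
def wrist(name):
    s=get_state(); im=optics.get_image("wrist")
    T=np.eye(4);T[:3,:3]=R.from_quat(s["ee_rot"],scalar_first=True).as_matrix();T[:3,3]=s["position"]
    W=T@np.array(im["T_tool_cam"]); Rc=W[:3,:3].T; t=-Rc@W[:3,3]
    np.savez(f"pics/{name}.npz",K=im["K"],Rc=Rc,t=t)
    cv2.imwrite(f"pics/{name}_raw.png",im["pixels"]); cv2.imwrite(f"pics/{name}.png",cv2.resize(im["pixels"],(800,600),interpolation=cv2.INTER_CUBIC))
    print(s["clock"],s["position"].round(4),s["ee_rot"].round(4)); return im["pixels"]
def loadw(name):
    z=np.load(f"pics/{name}.npz"); return z["K"],z["Rc"],z["t"]
def proj(p,c): q=c[0]@(c[1]@np.array(p)+c[2]); return q[:2]/q[2]
E
python3 -c "
from h import *
wrist('w1')"
```

```text
1.75 [ 0.5494 -0.1787  0.3114] [-0.000e+00  6.146e-01  7.888e-01 -2.000e-04]
```

View pics/w1.png

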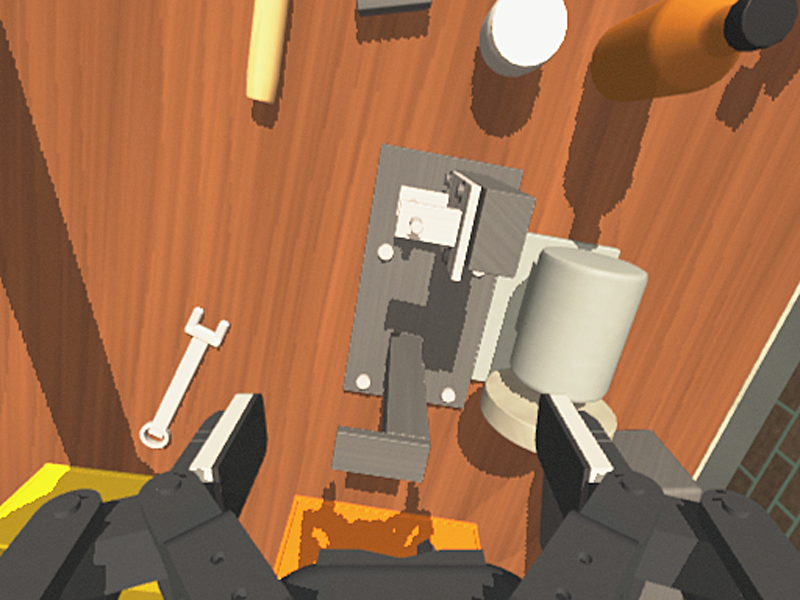

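The stand is centred: upper arm with pintle near (415,228), hinge post (505,230), lip (380,450), base corners (385,145), (522,170), (345,392), (462,408). Zooming.

```bash
python3 -c "
from h import *
p=cv2.imread('pics/w1_raw.png')
a=cv2.resize(p[85:185,240:350],(440*1,400),interpolation=cv2.INTER_CUBIC)
a=cv2.resize(p[90:165,235:345],(800,545),interpolation=cv2.INTER_CUBIC)
cv2.imwrite('pics/w1c.png',a)"
```

```text
(no output)
```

View pics/w1c.png

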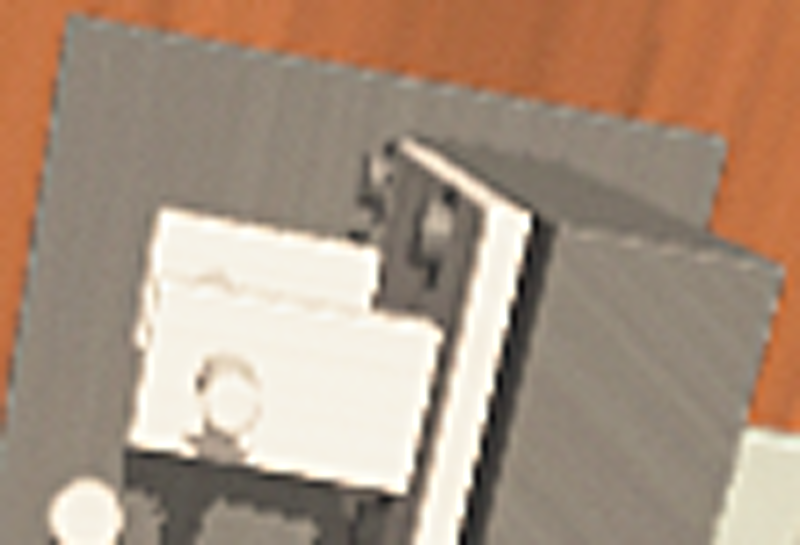

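Run:
```python
from h import *
c=loadw('w1'); k=800/110
C=lambda u,v,z: ray(235+(u+.5)/k-.5,90+(v+.5)/k-.5,*c,z)
F=lambda u,v,z: ray((u+.5)/1.5625-.5,(v+.5)/1.5625-.5,*c,z)
b=[C(70,15,.012),C(725,137,.012),F(345,392,.012),F(462,408,.012)]
th,o=fit2([(-.065,.125),(.065,.125),(-.065,-.125),(.065,-.125)],b)
Rm=np.array([[np.cos(th),-np.sin(th)],[np.sin(th),np.cos(th)]])
L=lambda p:(Rm.T@(p[:2]-o)).round(4)
pin=C(236,401,.162);print("pin",pin,L(pin))
a=[C(160,278,.14),C(128,447,.14),C(405,493,.14),C(440,330,.14)]
for q in a: print(q.round(4),L(q))
# lip top corners z=.192
for q in [(340,428),(430,437),(424,472),(333,463)]: print(L(F(*q,.192)))
```

```text
yaw 0.0769 o [ 0.5892 -0.2297] res [0.0011 0.0009 0.0022 0.0025]
pin [ 0.55358127 -0.14688048  0.162     ] [-0.0292  0.0853]
[ 0.5406 -0.1365  0.14  ] [-0.0413  0.0966]
[ 0.542  -0.1608  0.14  ] [-0.0418  0.0723]
[ 0.5824 -0.1576  0.14  ] [-0.0013  0.0725]
[ 0.5806 -0.1339  0.14  ] [-0.0013  0.0962]
[-0.0566 -0.046 ]
[ 0.0017 -0.0428]
[ 0.0029 -0.0704]
[-0.0577 -0.0736]
```

Call:
{"method": "send_rows", "body": {"increments": [{"gripper": -1,"linear": [0.002,0.045,0],"delta_rot": [0,0,0]},{"gripper": -1,"linear": [0.004,0.09,0],"delta_rot": [0,0,0]},{"gripper": -1,"linear": [0.007,0.135,0],"delta_rot": [0,0,0]},{"gripper": -1,"linear": [0.01,0.18,0],"delta_rot": [0,0,0]},{"gripper": -1,"linear": [0.012,0.225,0],"delta_rot": [0,0,0]},{"gripper": -1,"linear": [0.015,0.27,0],"delta_rot": [0,0,0]},{"gripper": -1,"linear": [0.018,0.315,0],"delta_rot": [0,0,0]},{"gripper": -1,"linear": [0.02,0.36,0],"delta_rot": [0,0,0]}]}}

```text
clock: 2.6
position: [0.5703, 0.1829, 0.3117]
ee_rot: [0.0, 0.615, 0.789, 0.0]
contact_force: [0.8, 0.1, -0.4]
width: 0.0851
gripper_force: 0.0
```

Call:
{"method": "send_rows", "body": {"increments": [{"gripper": -1,"linear": [0.002,0.04,0],"delta_rot": [0,0,0.005]},{"gripper": -1,"linear": [0.002,0.04,-0.02],"delta_rot": [0,0,0.005]},{"gripper": -1,"linear": [0.002,0.04,-0.03],"delta_rot": [0,0,0.005]},{"gripper": -1,"linear": [0.002,0.04,-0.03],"delta_rot": [0,0,0.005]},{"gripper": -1,"linear": [0.002,0.04,-0.03],"delta_rot": [0,0,0.005]},{"gripper": -1,"linear": [0.002,0.04,-0.03],"delta_rot": [0,0,0.005]}]}}

```text
clock: 3.2
position: [0.5729, 0.2213, 0.2823]
ee_rot: [0.001, 0.613, 0.79, 0.001]
contact_force: [-0.7, -0.8, 0.9]
width: 0.0854
gripper_force: 0.0
```

```bash
python3 -c "
from h import *
wrist('w2')"
```

```text
3.2 [0.5729 0.2213 0.2823] [5.000e-04 6.126e-01 7.904e-01 6.000e-04]
```

View pics/w2.png

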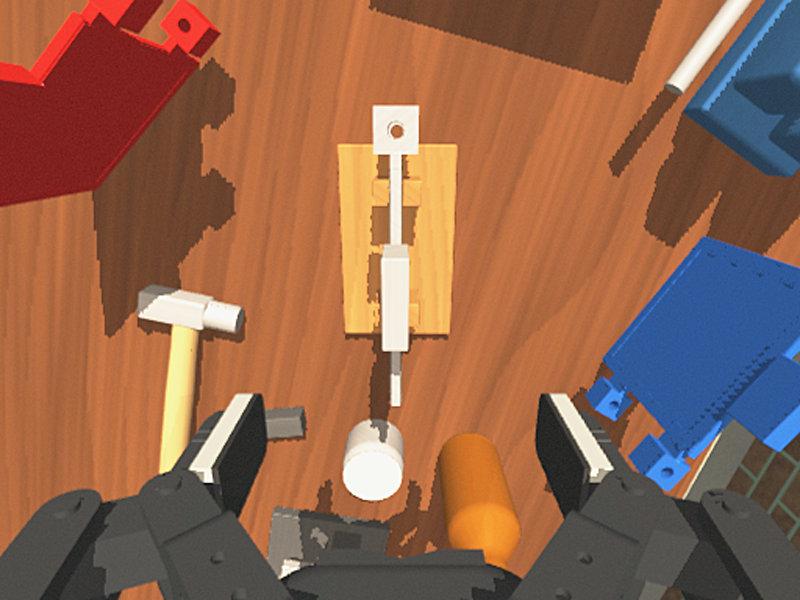

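The steel leaf is seen from above: knuckle centre (396,129), bar top from y=258 to y=350 centred on x=396, nicely aligned with the image vertical.

Run:
```python
from h import *
c=loadw('w2')
F=lambda u,v,z: ray((u+.5)/1.5625-.5,(v+.5)/1.5625-.5,*c,z)
k=F(396,129.5,.156);e1=F(395.5,258,.197);e2=F(395.5,350,.197)
print(k,e1,e2,(e1+e2)/2,np.linalg.norm(e1-e2))
for a,b in [(k,e1),(k,e2)]: print(np.arctan2(-(a-b)[0],(a-b)[1]),np.linalg.norm((a-b)[:2]))
print(F(375,345,.012),F(449,333,.012),F(339,145,.012),F(457,145,.012))
```

```text
[0.55066773 0.30423115 0.156     ] [0.56556415 0.24623342 0.197     ] [0.57782459 0.19804304 0.197     ] [0.57169437 0.22213823 0.197     ] 0.04972555634301329
0.2514105331098329 0.05988021514016508
0.25037644731231107 0.1096057009131543
[0.57742815 0.11332484 0.012     ] [0.64195214 0.14273559 0.012     ] [0.50658855 0.28163069 0.012     ] [0.60085089 0.30597115 0.012     ]
```

Call:
{"method": "send_rows", "body": {"increments": [{"gripper": -1,"linear": [-0.001,0.001,-0.03],"delta_rot": [0,0,0]},{"gripper": -1,"linear": [-0.001,0.001,-0.06],"delta_rot": [0,0,0]},{"gripper": -1,"linear": [-0.001,0.001,-0.09],"delta_rot": [0,0,0]},{"gripper": -1,"linear": [-0.001,0.001,-0.105],"delta_rot": [0,0,0]},{"gripper": -1,"linear": [-0.001,0.001,-0.115],"delta_rot": [0,0,0]},{"gripper": -1,"linear": [-0.001,0.001,-0.115],"delta_rot": [0,0,0]},{"gripper": 0,"linear": [-0.001,0.001,-0.115],"delta_rot": [0,0,0]},{"gripper": 0.3,"linear": [-0.001,0.001,-0.115],"delta_rot": [0,0,0]}], "newtons": 40}}

```text
clock: 4.05
position: [0.5723, 0.2235, 0.1678]
ee_rot: [0.001, 0.612, 0.791, 0.001]
contact_force: [-0.5, 0.2, 0.5]
width: 0.0591
gripper_force: 0.0
```

Call:
{"method": "send_rows", "body": {"increments": [{"gripper": 0.6,"linear": [0,0,0],"delta_rot": [0,0,0]},{"gripper": 0.8,"linear": [0,0,0],"delta_rot": [0,0,0]},{"gripper": 1,"linear": [0,0,0],"delta_rot": [0,0,0]},{"gripper": 1,"linear": [0,0,0],"delta_rot": [0,0,0]},{"gripper": 1,"linear": [0,0,0],"delta_rot": [0,0,0]},{"gripper": 1,"linear": [0,0,0],"delta_rot": [0,0,0]},{"gripper": 1,"linear": [0,0,0],"delta_rot": [0,0,0]},{"gripper": 1,"linear": [0,0,0],"delta_rot": [0,0,0]}], "newtons": 60}}

```text
clock: 4.85
position: [0.5713, 0.2234, 0.1669]
ee_rot: [0.0, 0.612, 0.791, 0.0]
contact_force: [-1.3, -0.6, 4.6]
width: 0.013
gripper_force: 59.7
```

Call:
{"method": "send_rows", "body": {"increments": [{"gripper": 1,"linear": [0,0,0.008],"delta_rot": [0,0,0]},{"gripper": 1,"linear": [0,0,0.02],"delta_rot": [0,0,0]},{"gripper": 1,"linear": [0,0,0.035],"delta_rot": [0,0,0]},{"gripper": 1,"linear": [0,0,0.05],"delta_rot": [0,0,0]},{"gripper": 1,"linear": [0,0,0.065],"delta_rot": [0,0,0]},{"gripper": 1,"linear": [0,0,0.075],"delta_rot": [0,0,0]},{"gripper": 1,"linear": [0,0,0.075],"delta_rot": [0,0,0]},{"gripper": 1,"linear": [0,0,0.075],"delta_rot": [0,0,0]}]}}

```text
clock: 5.65
position: [0.5711, 0.2233, 0.2409]
ee_rot: [-0.0, 0.612, 0.791, -0.0]
contact_force: [-0.2, -0.3, -3.8]
width: 0.013
gripper_force: 58.6
```

```bash
python3 -c "
from h import *
p=wrist('w3')
s=get_state();print(s['contact_force'],s['moment'],s['width'])
a=cv2.resize(p[20:245,170:340],(600,794)); cv2.imwrite('pics/w3c.png',cv2.resize(p[30:180,160:360],(800,600),interpolation=cv2.INTER_CUBIC))"
```

```text
5.65 [0.5711 0.2233 0.2409] [-1.000e-04  6.118e-01  7.910e-01 -3.000e-04]
[ 0.58735613 -0.16899227 -5.40726004] [-0.00953328  0.01512647  0.02487655] 0.013195815720852253
```

View pics/w3c.png

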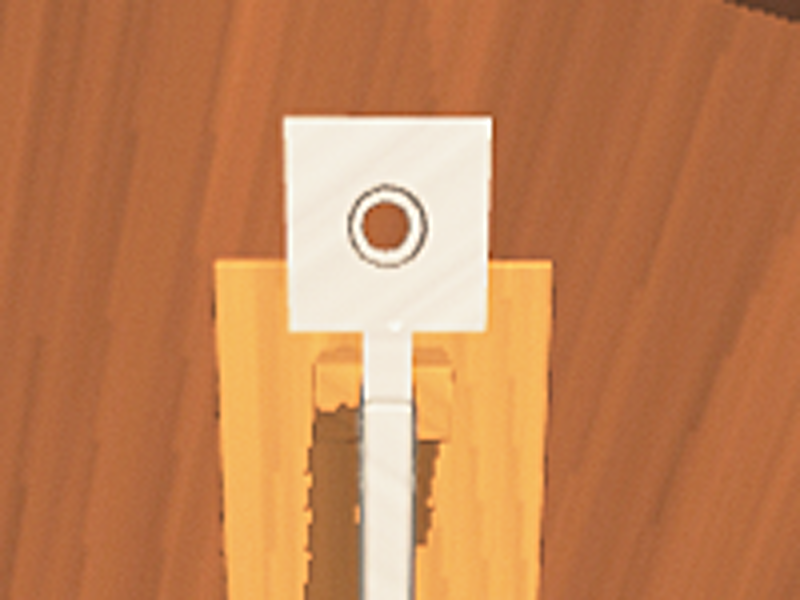

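The leaf hangs straight, and I can see through the socket hole, whose top rim is at crop (387,227). Compute the socket offset in tool coordinates.

Run:
```python
from h import *
c=loadw('w3')
C=lambda u,v,z: ray(160+(u+.5)/4-.5,30+(v+.5)/4-.5,*c,z)
p=np.array([.5711,.2233,.2409]);h=C(387,226.5,.230);a=np.arctan2(.7910,.6118)*2-np.pi/2
print(a,h,"leaf-frame offset hole-TCP",R.from_euler('z',-a).apply(h-p))
q=[C(u,v,.23) for u,v in [(284,117),(492,117),(487,331),(290,331)]]
fit2([(-.012,.012),(.012,.012),(.012,-.012),(-.012,-.012)],q)
```

```text
0.25411272644267835 [0.55173569 0.30432279 0.23      ] leaf-frame offset hole-TCP [ 0.0016256   0.08328881 -0.0109    ]
yaw 0.2561 o [0.5519 0.3043] res [0.0001 0.     0.0001 0.    ]
```

Call:
{"method": "send_rows", "body": {"increments": [{"gripper": 1,"linear": [-0.01,-0.025,0],"delta_rot": [0,0,-0.06]},{"gripper": 1,"linear": [-0.02,-0.055,0],"delta_rot": [0,0,-0.14]},{"gripper": 1,"linear": [-0.03,-0.09,0],"delta_rot": [0,0,-0.22]},{"gripper": 1,"linear": [-0.04,-0.125,0],"delta_rot": [0,0,-0.3]},{"gripper": 1,"linear": [-0.05,-0.16,0],"delta_rot": [0,0,-0.38]},{"gripper": 1,"linear": [-0.06,-0.195,0],"delta_rot": [0,0,-0.46]},{"gripper": 1,"linear": [-0.07,-0.23,0],"delta_rot": [0,0,-0.54]},{"gripper": 1,"linear": [-0.08,-0.265,0],"delta_rot": [0,0,-0.62]}]}}

```text
clock: 6.5
position: [0.4901, -0.0428, 0.2405]
ee_rot: [-0.001, 0.825, 0.565, -0.001]
contact_force: [0.6, -0.1, -4.8]
width: 0.0131
gripper_force: 59.2
```

Call:
{"method": "send_rows", "body": {"increments": [{"gripper": 1,"linear": [-0.01,-0.035,0],"delta_rot": [0,0,0]},{"gripper": 1,"linear": [-0.02,-0.07,0],"delta_rot": [0,0,0]},{"gripper": 1,"linear": [-0.03,-0.105,0],"delta_rot": [0,0,0]},{"gripper": 1,"linear": [-0.035,-0.14,0],"delta_rot": [0,0,0]},{"gripper": 1,"linear": [-0.041,-0.165,0],"delta_rot": [0,0,0]},{"gripper": 1,"linear": [-0.041,-0.185,0],"delta_rot": [0,0,0]},{"gripper": 1,"linear": [-0.041,-0.185,0],"delta_rot": [0,0,0]},{"gripper": 1,"linear": [-0.041,-0.185,0],"delta_rot": [0,0,0]}]}}

```text
clock: 7.3
position: [0.4497, -0.2264, 0.2405]
ee_rot: [-0.001, 0.824, 0.566, -0.0]
contact_force: [-0.6, 0.6, -4.6]
width: 0.0129
gripper_force: 59.2
```

```bash
python3 -c "
from h import *
p=wrist('w4')
s=get_state();print(s['contact_force'],s['moment'],s['width'])"
```

```text
7.3 [ 0.4497 -0.2264  0.2405] [-1.200e-03  8.243e-01  5.661e-01 -1.000e-04]
[-0.45619866  0.07940083 -4.24045275] [-0.01505984  0.00973143  0.00695262] 0.013057795614438783
```

View pics/w4.png

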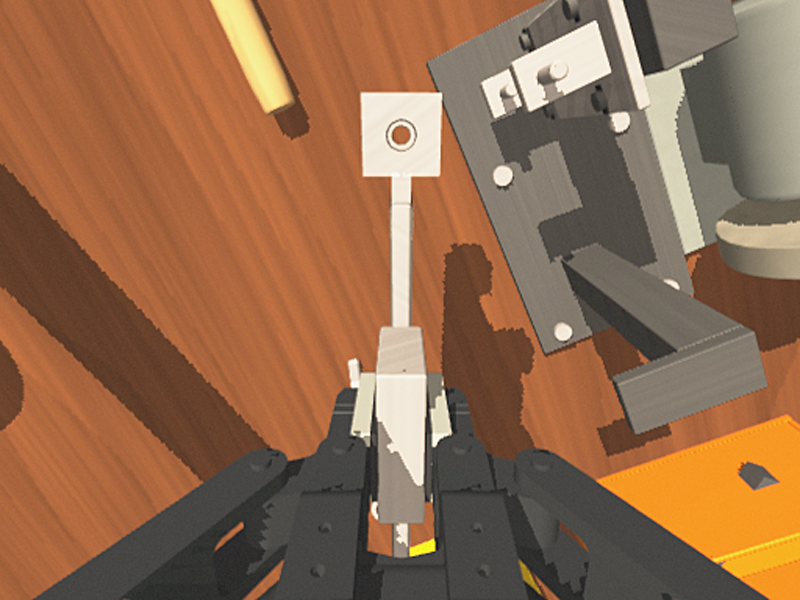

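The held leaf and the stand are both in view: socket rim at (401,135), upper pintle top at about (560,69), lower pintle near (510,90).

Run:
```python
from h import *
c=loadw('w4')
F=lambda u,v,z: ray((u+.5)/1.5625-.5,(v+.5)/1.5625-.5,*c,z)
oz=.086-.0005
print("hole",F(401,135,oz+.144),"pin",F(560,69,.162),"low",F(510.5,87.5,.072))
print("lip",F(614,377,.192),F(630,433,.192))
a=np.arctan2(.5661,.8243)*2-np.pi/2;print(a)
print("hole pred",np.array([.4497,-.2264,.2405])+R.from_euler('z',a).apply([.0016,.0833,0]))
```

```text
hole [ 0.48174501 -0.14827702  0.2295    ] pin [ 0.55343213 -0.14777742  0.162     ] low [ 0.55222123 -0.14674774  0.072     ]
lip [ 0.53417219 -0.27864686  0.192     ] [ 0.53462888 -0.31039904  0.192     ]
-0.3672208155253842
hole pred [ 0.48109994 -0.14922815  0.2405    ]
```

Call:
{"method": "send_rows", "body": {"increments": [{"gripper": 1,"linear": [0,0,-0.012],"delta_rot": [0,0,0]},{"gripper": 1,"linear": [0,0,-0.0255],"delta_rot": [0,0,0]},{"gripper": 1,"linear": [0.012,0,-0.0255],"delta_rot": [0,0,0]},{"gripper": 1,"linear": [0.024,0,-0.0255],"delta_rot": [0,0,0]},{"gripper": 1,"linear": [0.034,0,-0.0255],"delta_rot": [0,0,0]},{"gripper": 1,"linear": [0.04,0,-0.0255],"delta_rot": [0,0,0]},{"gripper": 1,"linear": [0.043,0,-0.0255],"delta_rot": [0,0,0]},{"gripper": 1,"linear": [0.043,0,-0.0255],"delta_rot": [0,0,0]}]}}

```text
clock: 8.15
position: [0.4939, -0.2266, 0.2159]
ee_rot: [0.0, 0.824, 0.567, 0.0]
contact_force: [-1.1, -0.2, -5.3]
width: 0.013
gripper_force: 59.4
```

```bash
python3 -c "
from h import *
p=wrist('w5')
s=get_state();print(s['contact_force'])
cv2.imwrite('pics/w5c.png',cv2.resize(p[35:125,235:355],(800,600),interpolation=cv2.INTER_CUBIC))"
```

```text
8.15 [ 0.4939 -0.2266  0.2159] [1.000e-04 8.238e-01 5.668e-01 0.000e+00]
[-0.85969729  0.47347502 -4.54966918]
```

View pics/w5c.png

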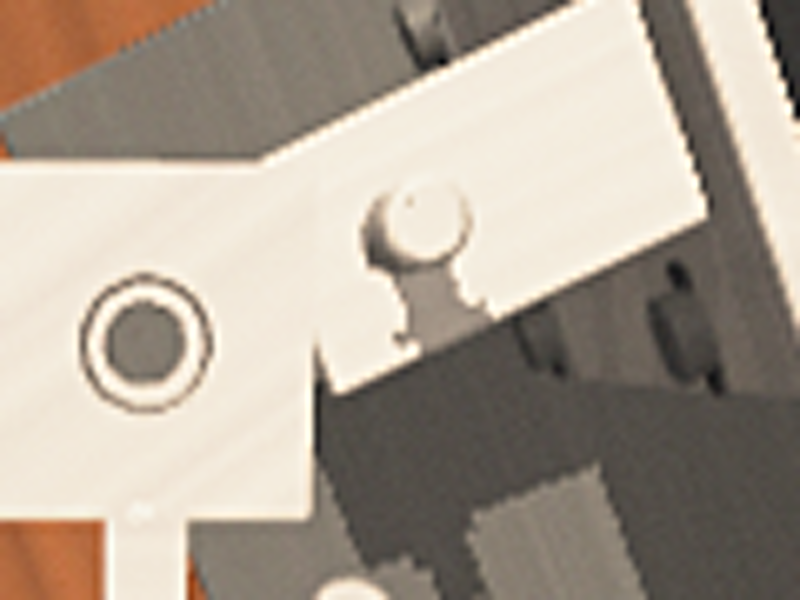

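Both in one crop: socket rim centre (147,342), upper pintle top disc centre about (429,219).

Run:
```python
from h import *
c=loadw('w5');k=20/3
C=lambda u,v,z: ray(235+(u+.5)/k-.5,35+(v+.5)/k-.5,*c,z)
oz=.012+.2159-.1669
h=C(147,342,oz+.144);p=C(429,219,.162);print(oz,h,p,p-h, C(146,341,oz+.030))
print("pred hole from TCP, centre bar:",h-[.4939,-.2266,0],[R.from_euler('z',-.367).apply([dx,.085,0]).tolist() for dx in(0,.0016)])
q=[C(u,v,.14) for u,v in [(708,214),(335,393),(636,0)]]
print(q)
```

```text
0.061000000000000026 [ 0.52587272 -0.14835882  0.205     ] [ 0.55321566 -0.14771635  0.162     ] [ 0.02734294  0.00064247 -0.043     ] [ 0.52579589 -0.14840338  0.091     ]
pred hole from TCP, centre bar: [0.03197272 0.07824118 0.205     ] [[0.030499430282708292, 0.07933967955840393, 0.0], [0.03199288307439589, 0.07876557263543531, 0.0]]
[array([ 0.58239145, -0.15715598,  0.14      ]), array([ 0.54209451, -0.1599538 ,  0.14      ]), array([ 0.58110903, -0.13615617,  0.14      ])]
```

Call:
{"method": "send_rows", "body": {"increments": [{"gripper": 1,"linear": [0.007,0.0002,0],"delta_rot": [0,0,0]},{"gripper": 1,"linear": [0.014,0.0004,0],"delta_rot": [0,0,0]},{"gripper": 1,"linear": [0.021,0.0006,0],"delta_rot": [0,0,0]},{"gripper": 1,"linear": [0.0273,0.0006,0],"delta_rot": [0,0,0]},{"gripper": 1,"linear": [0.0273,0.0006,-0.007],"delta_rot": [0,0,0]},{"gripper": 1,"linear": [0.0273,0.0006,-0.012],"delta_rot": [0,0,0]},{"gripper": 1,"linear": [0.0273,0.0006,-0.015],"delta_rot": [0,0,0]},{"gripper": 1,"linear": [0.0273,0.0006,-0.015],"delta_rot": [0,0,0]}]}}

```text
clock: 9.0
position: [0.5198, -0.2257, 0.1999]
ee_rot: [-0.001, 0.824, 0.567, -0.0]
contact_force: [-0.2, -0.2, -4.6]
width: 0.0134
gripper_force: 59.3
```

```bash
python3 -c "
from h import *
p=wrist('w6')
s=get_state();print(s['contact_force'],s['moment'])
c=loadw('w6');h=proj([.5532,-.1477,.190],c);print(h)
x,y=int(h[0])-30,int(h[1])-22
print(x,y);cv2.imwrite('pics/w6c.png',cv2.resize(p[y:y+45,x:x+60],(800,600),interpolation=cv2.INTER_CUBIC))"
```

```text
9.0 [ 0.5198 -0.2257  0.1999] [-9.000e-04  8.240e-01  5.666e-01 -5.000e-04]
[-0.58927951 -0.28222727 -4.04586121] [-0.00665307  0.01696318  0.06499018]
[259.45463322  85.32357944]
229 63
```

View pics/w6c.png

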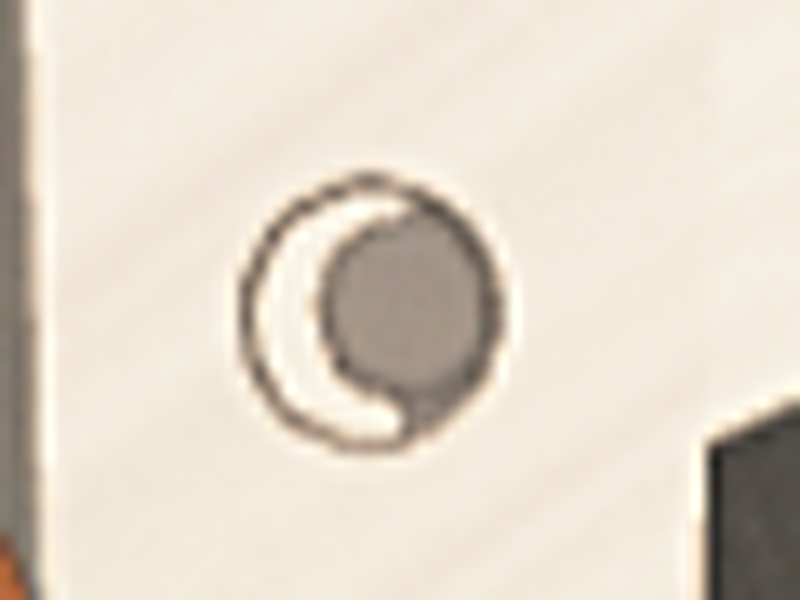

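Run:
```python
from h import *
c=loadw('w6');k=40/3
C=lambda u,v,z: ray(229+(u+.5)/k-.5,63+(v+.5)/k-.5,*c,z)
oz=.012+.1999-.1669;h=C(371,313,oz+.144);p=C(405,306,.162)
print(oz,h,p,p-h)
```

```text
0.04500000000000001 [ 0.55172221 -0.14746584  0.189     ] [ 0.55307678 -0.14773572  0.162     ] [ 0.00135457 -0.00026988 -0.027     ]
```

The pintle's grey top shows in the socket at (405,306) against the rim centre (371,313), so the socket needs +1.3 mm x and -0.3 mm y. Correcting, then lowering gently.

Call:
{"method": "send_rows", "body": {"increments": [{"gripper": 1,"linear": [0.0013,-0.0003,0],"delta_rot": [0,0,0]},{"gripper": 1,"linear": [0.0013,-0.0003,0],"delta_rot": [0,0,0]},{"gripper": 1,"linear": [0.0013,-0.0003,-0.001],"delta_rot": [0,0,0]},{"gripper": 1,"linear": [0.0013,-0.0003,-0.002],"delta_rot": [0,0,0]},{"gripper": 1,"linear": [0.0013,-0.0003,-0.002],"delta_rot": [0,0,0]}]}}

```text
clock: 9.55
position: [0.5218, -0.2263, 0.1987]
ee_rot: [-0.0, 0.824, 0.567, -0.0]
contact_force: [0.6, 0.2, -4.8]
width: 0.0131
gripper_force: 59.4
```

Call:
{"method": "send_rows", "body": {"increments": [{"gripper": 1,"linear": [0,0,-0.001],"delta_rot": [0,0,0]},{"gripper": 1,"linear": [0,0,-0.002],"delta_rot": [0,0,0]},{"gripper": 1,"linear": [0,0,-0.003],"delta_rot": [0,0,0]},{"gripper": 1,"linear": [0,0,-0.003],"delta_rot": [0,0,0]}]}}

```text
clock: 9.95
position: [0.5218, -0.2263, 0.1956]
ee_rot: [-0.0, 0.824, 0.567, -0.0]
contact_force: [-0.2, -0.3, -3.6]
width: 0.013
gripper_force: 59.4
```

Call:
{"method": "send_rows", "body": {"increments": [{"gripper": 1,"linear": [0,0,-0.0007],"delta_rot": [0,0,0]},{"gripper": 1,"linear": [0,0,-0.0014],"delta_rot": [0,0,0]},{"gripper": 1,"linear": [0,0,-0.002],"delta_rot": [0,0,0]},{"gripper": 1,"linear": [0,0,-0.002],"delta_rot": [0,0,0]}]}}

```text
clock: 10.35
position: [0.5218, -0.2263, 0.1937]
ee_rot: [-0.0, 0.824, 0.567, -0.0]
contact_force: [-0.3, 0.2, -4.6]
width: 0.0132
gripper_force: 59.4
```

```bash
python3 -c "
from h import *
s=get_state();print(s['position'],s['contact_force'],s['moment'])"
```

```text
[ 0.52182529 -0.22634994  0.19371355] [-0.34096163  0.20845335 -4.5790758 ] [-0.01339408  0.00279674 -0.0078393 ]
```

No contact force with the knuckle undersides 3 mm below the pintle tops, so both sockets are on. Lowering on.

Call:
{"method": "send_rows", "body": {"increments": [{"gripper": 1,"linear": [0,0,-0.0015],"delta_rot": [0,0,0]},{"gripper": 1,"linear": [0,0,-0.003],"delta_rot": [0,0,0]},{"gripper": 1,"linear": [0,0,-0.0045],"delta_rot": [0,0,0]},{"gripper": 1,"linear": [0,0,-0.006],"delta_rot": [0,0,0]},{"gripper": 1,"linear": [0,0,-0.0075],"delta_rot": [0,0,0]},{"gripper": 1,"linear": [0,0,-0.0075],"delta_rot": [0,0,0]}]}}

```text
clock: 10.95
position: [0.5217, -0.2263, 0.186]
ee_rot: [-0.0, 0.824, 0.567, -0.0]
contact_force: [0.5, 0.2, -3.8]
width: 0.0131
gripper_force: 59.4
```

Call:
{"method": "send_rows", "body": {"increments": [{"gripper": 1,"linear": [0,0,-0.0015],"delta_rot": [0,0,0]},{"gripper": 1,"linear": [0,0,-0.003],"delta_rot": [0,0,0]},{"gripper": 1,"linear": [0,0,-0.0045],"delta_rot": [0,0,0]},{"gripper": 1,"linear": [0,0,-0.006],"delta_rot": [0,0,0]},{"gripper": 1,"linear": [0,0,-0.007],"delta_rot": [0,0,0]},{"gripper": 1,"linear": [0,0,-0.008],"delta_rot": [0,0,0]},{"gripper": 1,"linear": [0,0,-0.008],"delta_rot": [0,0,0]}]}}

```text
clock: 11.65
position: [0.5218, -0.2263, 0.1782]
ee_rot: [-0.0, 0.824, 0.567, -0.0]
contact_force: [-0.4, -0.1, -3.6]
width: 0.0133
gripper_force: 59.4
```

Call:
{"method": "send_rows", "body": {"increments": [{"gripper": 1,"linear": [0,0,-0.0006],"delta_rot": [0,0,0]},{"gripper": 1,"linear": [0,0,-0.0012],"delta_rot": [0,0,0]},{"gripper": 1,"linear": [0,0,-0.0018],"delta_rot": [0,0,0]},{"gripper": 1,"linear": [0,0,-0.0024],"delta_rot": [0,0,0]},{"gripper": 1,"linear": [0,0,-0.0024],"delta_rot": [0,0,0]}]}}

```text
clock: 12.15
position: [0.5218, -0.2263, 0.1758]
ee_rot: [-0.0, 0.824, 0.567, -0.0]
contact_force: [0.7, -0.0, -4.0]
width: 0.0131
gripper_force: 59.4
```

Call:
{"method": "send_rows", "body": {"increments": [{"gripper": 1,"linear": [0,0,-0.0004],"delta_rot": [0,0,0]},{"gripper": 1,"linear": [0,0,-0.0008],"delta_rot": [0,0,0]},{"gripper": 1,"linear": [0,0,-0.0008],"delta_rot": [0,0,0]}]}}

```text
clock: 12.45
position: [0.5219, -0.2264, 0.1751]
ee_rot: [0.0, 0.824, 0.567, 0.0]
contact_force: [-0.7, -1.0, -3.8]
width: 0.013
gripper_force: 59.4
```

Call:
{"method": "send_rows", "body": {"increments": [{"gripper": 1,"linear": [0,0,-0.0003],"delta_rot": [0,0,0]},{"gripper": 1,"linear": [0,0,-0.0005],"delta_rot": [0,0,0]},{"gripper": 1,"linear": [0,0,-0.0005],"delta_rot": [0,0,0]}]}}

```text
clock: 12.75
position: [0.5219, -0.2264, 0.1749]
ee_rot: [0.0, 0.824, 0.567, 0.0]
contact_force: [-0.6, -0.8, -2.3]
width: 0.0132
gripper_force: 59.6
```

Weight is now resting on the arms, so the leaf is hung home. Loosen the fingers to a loose straddle so the leaf settles freely.

Call:
{"method": "send_rows", "body": {"increments": [{"gripper": 0.5,"linear": [0,0,0],"delta_rot": [0,0,0]},{"gripper": 0.5,"linear": [0,0,0],"delta_rot": [0,0,0]},{"gripper": 0.5,"linear": [0,0,0],"delta_rot": [0,0,0]},{"gripper": 0.5,"linear": [0,0,0],"delta_rot": [0,0,0]},{"gripper": 0.5,"linear": [0,0,0],"delta_rot": [0,0,0]}], "newtons": 20}}

```text
clock: 13.25
position: [0.522, -0.2264, 0.1748]
ee_rot: [0.0, 0.824, 0.567, 0.0]
contact_force: [-0.1, 0.2, -0.1]
width: 0.0214
gripper_force: 0.0
```

```bash
python3 -c "
from h import *
p=wrist('w7');c=loadw('w7');q=cv2.imread('pics/w6_raw.png');c6=loadw('w6')
# knuckle top outline: threshold bright, compare corners' location with the model at oz=.020
for oz in(.020,.022):
  print([proj([.5532+x,-.1477+y,oz+.144],c).round(1).tolist() for x,y in [R.from_euler('z',-.367).apply([a,b,0])[:2] for a,b in((-.012,.012),(.012,.012),(.012,-.012),(-.012,-.012))]])
g=cv2.cvtColor(p,cv2.COLOR_BGR2GRAY)
x,y=map(int,proj([.5532,-.1477,.164],c));print(x,y,g[y-45:y+46:5,x].tolist(),g[y-25,x-45:x+46:3].tolist())"
```

```text
13.25 [ 0.522  -0.2264  0.1748] [2.000e-04 8.240e-01 5.666e-01 1.000e-04]
[[228.6, 58.2], [280.5, 58.3], [279.1, 111.7], [230.0, 111.6]]
[[228.2, 57.8], [280.8, 57.9], [279.4, 112.0], [229.6, 111.9]]
254 85 [125, 128, 126, 126, 164, 235, 229, 233, 156, 236, 237, 144, 237, 233, 232, 235, 233, 233, 232] [124, 130, 126, 127, 126, 124, 125, 117, 116, 119, 115, 116, 111, 117, 120, 164, 253, 237, 238, 239, 239, 239, 240, 239, 236, 237, 238, 239, 240, 239, 239]
```

Free, force zero, height matches home (about 20 mm). Now swing it with the loose straddle.

Call:
{"method": "send_rows", "body": {"increments": [{"gripper": 0.5,"linear": [0.0025,-0.001,0],"delta_rot": [0,0,0.03]},{"gripper": 0.5,"linear": [0.0054,-0.0019,0],"delta_rot": [0,0,0.067]},{"gripper": 0.5,"linear": [0.0075,-0.0025,0],"delta_rot": [0,0,0.09]},{"gripper": 0.5,"linear": [0.0095,-0.0031,0],"delta_rot": [0,0,0.117]},{"gripper": 0.5,"linear": [0.0115,-0.0035,0],"delta_rot": [0,0,0.14]},{"gripper": 0.5,"linear": [0.0136,-0.004,0],"delta_rot": [0,0,0.167]},{"gripper": 0.5,"linear": [0.0157,-0.0043,0],"delta_rot": [0,0,0.19]},{"gripper": 0.5,"linear": [0.0178,-0.0047,0],"delta_rot": [0,0,0.217]}]}}

```text
clock: 14.1
position: [0.5399, -0.231, 0.1746]
ee_rot: [0.0, 0.757, 0.653, 0.0]
contact_force: [-0.6, 0.4, -0.6]
width: 0.0213
gripper_force: 0.2
```

Call:
{"method": "send_rows", "body": {"increments": [{"gripper": 0.5,"linear": [0.0021,-0.0003,0],"delta_rot": [0,0,0.025]},{"gripper": 0.5,"linear": [0.0042,-0.0006,0],"delta_rot": [0,0,0.05]},{"gripper": 0.5,"linear": [0.0064,-0.0008,0],"delta_rot": [0,0,0.075]},{"gripper": 0.5,"linear": [0.0085,-0.0009,0],"delta_rot": [0,0,0.1]},{"gripper": 0.5,"linear": [0.0106,-0.001,0],"delta_rot": [0,0,0.125]},{"gripper": 0.5,"linear": [0.0127,-0.001,0],"delta_rot": [0,0,0.15]},{"gripper": 0.5,"linear": [0.0127,-0.001,0],"delta_rot": [0,0,0.15]}]}}

```text
clock: 14.8
position: [0.5528, -0.2321, 0.1746]
ee_rot: [0.0, 0.706, 0.708, 0.0]
contact_force: [0.3, 0.8, 0.0]
width: 0.0211
gripper_force: 0.1
```

Call:
{"method": "send_rows", "body": {"increments": [{"gripper": 0.5,"linear": [0.002,0,0],"delta_rot": [0,0,0.02]},{"gripper": 0.5,"linear": [0.004,0,0],"delta_rot": [0,0,0.04]},{"gripper": 0.5,"linear": [0.0055,0,0],"delta_rot": [0,0,0.055]},{"gripper": 0.5,"linear": [0.007,0,0],"delta_rot": [0,0,0.07]},{"gripper": 0.5,"linear": [0.008,0,0],"delta_rot": [0,0,0.075]},{"gripper": 0.5,"linear": [0.008,0,0],"delta_rot": [0,0,0.075]}]}}

```text
clock: 15.4
position: [0.5606, -0.2321, 0.1746]
ee_rot: [0.0, 0.68, 0.734, 0.0]
contact_force: [0.5, -0.4, -0.0]
width: 0.0214
gripper_force: 0.1
```

Call:
{"method": "send_rows", "body": {"increments": [{"gripper": 0.5,"linear": [0.0006,0,0],"delta_rot": [0,0,0]},{"gripper": 0.5,"linear": [0.0012,0,0],"delta_rot": [0,0,0]},{"gripper": 0.5,"linear": [0.0012,0,0],"delta_rot": [0,0,0]}]}}

```text
clock: 15.7
position: [0.5616, -0.2321, 0.1746]
ee_rot: [0.0, 0.68, 0.733, 0.0]
contact_force: [-0.6, -0.4, -0.2]
width: 0.0217
gripper_force: 0.2
```

Call:
{"method": "send_rows", "body": {"increments": [{"gripper": 0.5,"linear": [0.0004,0,0],"delta_rot": [0,0,0]},{"gripper": 0.5,"linear": [0.0008,0,0],"delta_rot": [0,0,0]},{"gripper": 0.5,"linear": [0.0008,0,0],"delta_rot": [0,0,0]}]}}

```text
clock: 16.0
position: [0.5618, -0.2321, 0.1746]
ee_rot: [-0.0, 0.68, 0.733, -0.0]
contact_force: [-1.7, -1.0, 0.4]
width: 0.0214
gripper_force: 1.2
```

Call:
{"method": "send_rows", "body": {"increments": [{"gripper": 0.5,"linear": [0.0004,0,0],"delta_rot": [0,0,0]},{"gripper": 0.5,"linear": [0.0008,0,0],"delta_rot": [0,0,0]},{"gripper": 0.5,"linear": [0.0008,0,0],"delta_rot": [0,0,0]}]}}

```text
clock: 16.3
position: [0.5619, -0.232, 0.1745]
ee_rot: [-0.001, 0.68, 0.733, -0.001]
contact_force: [-4.8, 0.0, 2.6]
width: 0.0214
gripper_force: 2.6
```

Contact with the stop felt (about 5 N). Open a little, lift clear, and check.

Call:
{"method": "send_rows", "body": {"increments": [{"gripper": 0.5,"linear": [-0.0015,0,0],"delta_rot": [0,0,0]},{"gripper": 0.3,"linear": [-0.003,0,0],"delta_rot": [0,0,0]},{"gripper": 0.1,"linear": [-0.003,0,0],"delta_rot": [0,0,0]},{"gripper": 0.1,"linear": [-0.003,0,0],"delta_rot": [0,0,0]},{"gripper": 0.1,"linear": [-0.003,0,0.02],"delta_rot": [0,0,0]},{"gripper": 0.1,"linear": [-0.003,0,0.05],"delta_rot": [0,0,0]},{"gripper": 0.1,"linear": [-0.003,0,0.09],"delta_rot": [0,0,0]},{"gripper": 0.1,"linear": [-0.003,0,0.12],"delta_rot": [0,0,0]}]}}

```text
clock: 17.1
position: [0.5611, -0.2322, 0.297]
ee_rot: [0.001, 0.68, 0.734, 0.001]
contact_force: [1.2, 0.5, 0.1]
width: 0.0384
gripper_force: 0.0
```

Run:
```python
from h import *
s=get_state();print(s["clock"],s["position"],s["contact_force"])
p=wrist('w8');c=loadw('w8');g=cv2.cvtColor(p,cv2.COLOR_BGR2GRAY)
# scan lines across the plate's top edge (z=.170) and bar top (z=.205): find bright bands in stand frame x
o=np.array([.5532,-.1477]);th=.075;Rm=R.from_euler('z',th).as_matrix()[:2,:2]
def scan(y,z):
    xs=np.arange(-.03,.03,.0005);v=[]
    for x in xs:
        u=proj([*(o+Rm@[x,y]),z],c); v.append(g[int(round(u[1])),int(round(u[0]))] if 0<=u[0]<512 and 0<=u[1]<384 else 0)
    v=np.array(v);print(y,z,[f"{int(1000*x)}:{a}" for x,a in zip(xs[::4],v[::4])])
scan(-.035,.170);scan(-.05,.170);scan(-.085,.205)
```

```text
17.1 [ 0.56105671 -0.23221894  0.29699144] [1.19678681 0.49541005 0.09223843]
17.1 [ 0.5611 -0.2322  0.297 ] [1.400e-03 6.797e-01 7.335e-01 6.000e-04]
-0.035 0.17 ['-30:138', '-27:132', '-25:130', '-23:130', '-21:119', '-19:145', '-17:135', '-15:136', '-13:132', '-11:244', '-9:241', '-7:241', '-5:246', '-3:86', '-1:249', '0:238', '2:237', '4:70', '6:86', '8:77', '10:92', '12:139', '14:136', '16:138', '18:139', '20:146', '22:81', '24:84', '26:81', '28:85']
-0.05 0.17 ['-30:133', '-27:129', '-25:130', '-23:126', '-21:135', '-19:130', '-17:135', '-15:134', '-13:136', '-11:137', '-9:136', '-7:129', '-5:136', '-3:132', '-1:246', '0:236', '2:244', '4:67', '6:144', '8:133', '10:134', '12:136', '14:139', '16:135', '18:135', '20:135', '22:80', '24:82', '26:85', '28:82']
-0.085 0.205 ['-30:136', '-27:131', '-25:128', '-23:130', '-21:135', '-19:129', '-17:123', '-15:132', '-13:136', '-11:129', '-9:134', '-7:125', '-5:244', '-3:237', '-1:239', '0:238', '2:238', '4:238', '6:244', '8:112', '10:112', '12:112', '14:112', '16:109', '18:111', '20:116', '22:71', '24:83', '26:80', '28:83']
```

The plate edge and grip bar lie on the stand's hinge line, parallel to it to within about 0.01 rad. So the leaf is shut, and the fingers are clear. Handing in.

```bash
python3 -c "
from h import *
print(sign_off())"
```

```text
the job is handed in; nothing more can be done
None
```

The leaf is hung home on both pintles and swung shut against the stop post with about 5 N felt. The gripper is clear and the job was handed in at about 17 s; the hand-in returned no verdict.

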